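# Wipe the chips off a drawer front

## Robot

A 7-joint arm with a two-finger parallel gripper is mounted at the origin on the work surface. World frame = base frame: x ahead of the robot, y to its left, z up, the work surface at z = 0. Lengths are in m, angles in rad, forces in N, time in s.
With the tool pointing down it reaches from about 0.35 to 0.9 m from the base axis. Payload 8.1 kg.
Tool frame: the origin (TCP) lies where the fingers leave the gripper's body, on its centre line; the fingertips stand 66 mm ahead of it and the grasp point (between the pads) lies 47 mm ahead of it; z points along the fingers, y is the line along which they close (so a half turn about z gives the same grasp; the last joint's range is limited). The gripper opens to 92 mm and grips with 3 to 60 N. Pads are 19 mm wide; open, the fingers measure 130 mm over their backs; the gripper's body (75 mm by 190 mm) begins 47 mm behind the grasp point.
Start: joints at [-1.211, 0.434, 0.025, 1.573, -0.012, 1.134, -0.075], TCP at [0.279, 0.559, 0.292] pointing down, gripper open.
Joint ranges: [-2.62, 2.62], [-0.44, 2.09], [-1.27, 1.32], [0.08, 2.57], [-1.32, 4.46], [0.12, 2], [-2.74, 2.74]. Speed limits (rad/s): [2.22, 2.22, 3.01, 3.01, 3.14, 3.14, 3.14].

## Interface

Orientations are given as a rotation vector (axis times angle).
In Python, from cell import arm gives the robot as it stands.
- The arm moves only by the tool send_rows, never from a script. Its argument "motion" is text: rows parted by semicolons, each of 7 numbers parted by spaces: the closure, from 0 (fully open) to 1 (shut), then the shift along the world's x, y, z in m, then the turn, a rotation vector about the world's x, y, z in degrees. A call has 1 to 5 rows; each row shifts and turns the commanded pose from where the row before left it; what a row does not reach is not made up. A row lasts 1/8 s, in which the tool goes at most 62.5 mm and 10.7 degrees, less where a joint would pass 70% of its speed; a pose out of reach is approached as far as the arm can. A call is refused whole if a number of a shift passes 0.0625 or a number of a turn 10.7, either way. A call with a gripper value outside its range is refused whole. The fingers move at their own pace and stop on an object; "force" is the grip in N (left out, the last holds). Time passes only in rows, so rows that do not move let the fingers close. It gives the time, the measured TCP pose, the force, the opening and the grip force at its end, in the units of the state.
- arm.observe(): the state, without advancing time (a new reading comes with each control period).
- arm.get_image(name): name is "scene" or "top" or "wrist"; returns (picture, depth): 400x640x3 uint8, blue, green, red; 400x640 float32, m along the optical axis (not along the pixel's ray), 0 where there is no reading.
- arm.camera_model(name): a dict with "fx", "fy", "cx", "cy" (pixels), "view" (4x4, takes a point from world to camera coordinates). Camera axes: x right, y down, z forward; pixel columns grow to the right and rows downward; lengths in m; the calibration is good to about 2 mm. The wrist camera is an equidistant fisheye: a pixel r from the principal point sees the ray r / f radians off the axis. A picture is of the moment at which its call begins: read the wrist's pose just before it. camera_model takes no time and is no camera call; for the wrist camera it gives the pose at the moment of the call.
- arm.sign_off(): hands the job in; it is judged then, once.
The state is a dict: "clock": time; "joints": joint angles; "dq": joint speeds; "joint_efforts": joint torques, N m; "position": TCP position; "ee_rot": TCP orientation; "force": force on the tool from outside, world axes, zero at the start; "ft_torque": the same for the moment, N m; "width": opening from 0.0 (shut) to 1.0 (fully open); "gripper_force": force on a finger pad.
Only numpy, scipy, OpenCV 4.12 (cv2) and the standard library are available. Lean on these libraries where they do the work, as an engineer would, in place of code of your own. Each camera call takes 0.05 s, during which the arm holds its last target. There are 200 camera calls.

## Task

Take the wooden scraper block from the rubber mat and, with the block and not the fingers, wipe all four chips off the drawer front into the cardboard tray along its edge, so that each half of the long tray gets some, without shoving or tipping the light tray. Then stand the block back upright on its mat and let go of it; leave the jar, the screwdriver and the drawer pull alone.

Things in the scene. Friction and masses are not known exactly. Their poses are not given: they have to be found in the camera images.
- front: Fixed white drawer front lying flat on two battens, 280 mm (its x) by 200 mm (its y), 18 mm thick; top face 63 mm above the table, underside 45 mm. Origin on the table under its centre, z up. The tray lies along one of its two long edges (its +y or its -y side, it varies), the mat beyond the other.
- tray: Loose, light (90 g) open cardboard tray, outside 320 mm (x) by 150 mm (y), 40 mm high, walls 4 mm; stands on the table parallel to the drawer front with its near wall tucked about 10 mm under the board's overhanging edge. Origin at the centre of its underside.
- mat: Fixed black rubber mat on the table, 200 mm (x) by 110 mm (y), 5 mm thick; origin at the centre of its underside. It lies on the side of the drawer front away from the tray.
- scraper: Loose wooden scraper block, about 0.17 kg, standing on the mat: foot 140 mm long (its x) by 30 mm (y) by 30 mm high with a flat black sole, and above it a central grip 70 mm long (x), 24 mm thick (y), from 30 to 90 mm height. Origin at the centre of its sole, z up; both sides are alike. Grasp the grip from above, closing along its y.
- chip0: Loose brown chipboard chip, 32 x 18 x 10 mm bar, about 12 g, lying flat on the drawer front; origin under its middle, yaw arbitrary. At the start its centre is within 110 mm (board x) and 65 mm (board y) of the board's centre.
- chip1: Loose brown chipboard chip, 26 x 22 x 12 mm L-shaped piece, about 12 g, lying flat on the drawer front; origin under its middle, yaw arbitrary. At the start its centre is within 110 mm (board x) and 65 mm (board y) of the board's centre.
- chip2: Loose brown chipboard chip, 22 x 22 x 10 mm square piece, about 12 g, lying flat on the drawer front; origin under its middle, yaw arbitrary. At the start its centre is within 110 mm (board x) and 65 mm (board y) of the board's centre.
- chip3: Loose brown chipboard chip, about 30 x 20 x 10 mm ragged piece, about 12 g, lying flat on the drawer front; origin under its middle, yaw arbitrary. At the start its centre is within 110 mm (board x) and 65 mm (board y) of the board's centre.
- jar: Bystander: lidded glass jar, 60 mm wide, 85 mm high, on the table; origin at the centre of its underside. Leave alone.
- screwdriver: Bystander: screwdriver lying on the table along its own x; leave alone.
- pull: Bystander: steel bar drawer pull, 128 mm long, lying on its side on the table left of the work; leave alone.
Things that resemble listed ones, but are neither listed nor needed, are in the scene too. Leave any turquoise look-alike of the scraper alone.

How it is judged:
By the outcome, as a careful person would: the job done as asked, in the order asked, and still so for the second after the job is handed in, with the robot touching nothing.
It also fails if it takes over 54 s, if anything falls off the work surface, if the arm or the gripper's body presses on something with over 40 N, if the wrist force passes 120 N, or if a joint passes its speed limit or range.

## Working session

There is one attempt and no reset: what is moved stays moved. The work goes in short steps, Python scripts to look and compute and a tool call to move; the robot and the scene stay as the last step left them, time stands still between calls to the robot, and variables do not carry over. Pictures are saved under pics/ and viewed, at most 10 in all, crops included, and the job is handed in when it is done.

Besides the shell and the picture viewer there is one more tool, called after "Call:" by a JSON object that holds its "name" and its "arguments", one argument or row to a line. send_rows: Moves the arm, as the interface text tells. Its arguments: {"type":"object","properties":{"motion":{"type":"string"},"force":{"type":"number"}},"required":["motion"]}

```bash
mkdir -p pics; ls
cat > h.py <<'E'
import numpy as np,cv2
from cell import arm
def grab(n):
    m=arm.camera_model(n); p,d=arm.get_image(n); return p,d,m
def ray(m,u,v,z):
    u=np.atleast_1d(u).astype(float);v=np.atleast_1d(v).astype(float)
    V=np.array(m["view"]);R=V[:3,:3];c=-R.T@V[:3,3]
    d=np.stack([(u-m["cx"])/m["fx"],(v-m["cy"])/m["fy"],np.ones_like(u)],1)@R
    return c+d*((z-c[2])/d[:,2])[:,None]
def cloud(m,d):
    V=np.array(m["view"]);R=V[:3,:3]
    v,u=np.indices(d.shape)
    P=np.stack([(u-m["cx"])/m["fx"]*d,(v-m["cy"])/m["fy"]*d,d],-1)
    return (P-V[:3,3])@R
E
python3 - <<'E'
from h import *
for n in("top","scene"):
    p,d,m=grab(n); cv2.imwrite(f"pics/{n}0.png",p); np.savez(f"{n}0.npz",p=p,d=d); print(n,m)
print(arm.observe())
E
```

```text
pics
top {'fx': 466.4618842140058, 'fy': 466.4618842140058, 'cx': 322.70226801882905, 'cy': 204.75263569101213, 'view': array([[ 0.02363425, -0.99954765, -0.01859912,  0.00524733],
       [-0.99220739, -0.02117597, -0.12278466,  0.55011135],
       [ 0.12233526,  0.02135611, -0.99225904,  1.19983075],
       [ 0.        ,  0.        ,  0.        ,  1.        ]])}
scene {'fx': 375.86687553779444, 'fy': 375.86687553779444, 'cx': 318.6124250008476, 'cy': 203.67675614357267, 'view': array([[ 7.33471126e-01,  6.79719597e-01, -1.17330491e-03,
        -3.99004692e-01],
       [ 5.42406471e-01, -5.86337992e-01, -6.01666835e-01,
        -2.66891001e-01],
       [-4.09652692e-01,  4.40668842e-01, -7.98746295e-01,
         1.42146652e+00],
       [ 0.00000000e+00,  0.00000000e+00,  0.00000000e+00,
         1.00000000e+00]])}
{'clock': 0.1, 'joints': array([-1.21060982,  0.43510255,  0.02498705,  1.57397294, -0.01157814,
        1.13401507, -0.07514499]), 'dq': array([ 0.00192485, -0.00220009,  0.00170266, -0.00104655,  0.00105919,
        0.00079955, -0.00177178]), 'joint_efforts': array([ 2.38099026e-03, -6.69119740e+01,  9.87635516e-01, -3.15142107e+01,
       -6.05641259e-02,  3.74125061e-02, -1.64021415e-06]), 'position': array([0.27891923, 0.55891316, 0.29156792]), 'ee_rot': array([-7.20614602e-01, -3.05765951e+00,  2.11009329e-03]), 'force': array([ 0.80029889,  0.15390823, -0.13137497]), 'ft_torque': array([-0.04414464, -0.02378711, -0.01921195]), 'gripper_force': 0.0, 'width': 0.999453596937726}
```

View pics/top0.png

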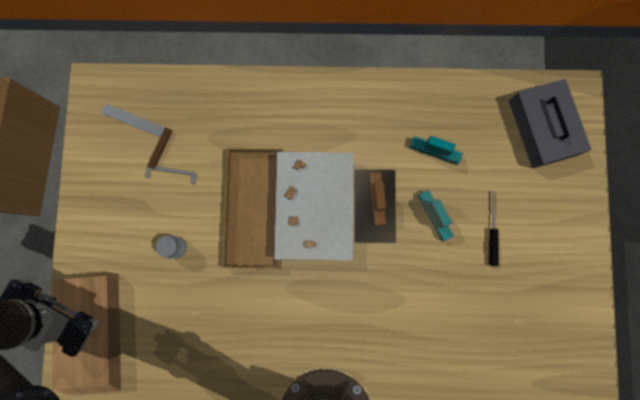

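View pics/scene0.png

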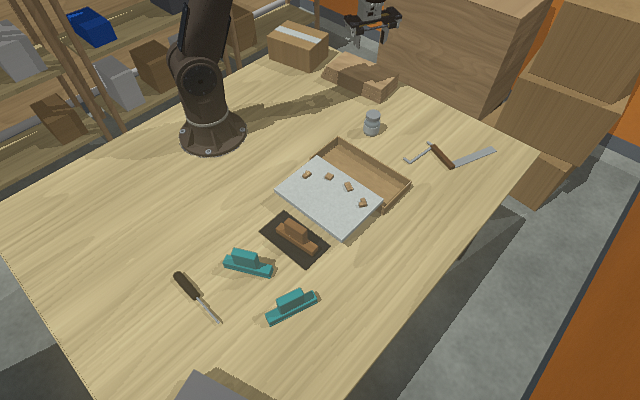

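The top view shows the robot base at the bottom. The board spans (275-354, 152-260), with four chips at (299,165), (291,193), (293,221) and (309,244). The tray is on its left at (252,208), and the mat on its right at (375,206).
Scraper candidates are the brown block on the mat at (378,198) and turquoise ones at (435,150) and (436,215). The brown one on the black mat fits the description. I'll confirm it in a crop while measuring.

Run:
```python
from h import *
z=np.load("top0.npz");p,d=z["p"],z["d"];m=arm.camera_model("top")
C=cloud(m,d);hsv=cv2.cvtColor(p,cv2.COLOR_BGR2HSV)
sub=np.zeros(d.shape,bool);sub[135:285,215:405]=1
def rect(mask,z,name,big=True):
    cs,_=cv2.findContours(mask.astype(np.uint8),cv2.RETR_EXTERNAL,cv2.CHAIN_APPROX_NONE)
    for c in sorted(cs,key=cv2.contourArea)[::-1][:1 if big else 6]:
        if cv2.contourArea(c)<15: continue
        w=ray(m,c[:,0,0],c[:,0,1],z)[:,:2].astype(np.float32)
        (cx,cy),(a,b),t=cv2.minAreaRect(w)
        print(name,np.round([cx,cy,a,b,t],4),c[:,0].mean(0).round(), "med z",np.round(np.median(C[mask][:,2]),3))
br=(hsv[...,1]<40)&(hsv[...,2]>130)&sub
brf=cv2.morphologyEx(br.astype(np.uint8),cv2.MORPH_CLOSE,np.ones((15,15)))
rect(brf,.063,"board")
chip=(cv2.erode(brf,np.ones((5,5)))>0)&(hsv[...,1]>70)
rect(chip,.073,"chip",False)
mat=(hsv[...,2]<75)&sub
scr=(hsv[...,1]>90)&sub; scr[:,:358]=0; scr[:,394:]=0;scr[:172]=0;scr[240:]=0
rect(scr&(C[...,2]>.075),.095,"grip"); rect(scr,.035,"scraper all")
mm=mat|scr; mm[:,:352]=0; rect(cv2.morphologyEx(mm.astype(np.uint8),cv2.MORPH_OPEN,np.ones((5,5))),.005,"mat")
tr=sub&(C[...,2]>.02); tr[:,276:]=0; rect(tr,.04,"tray rim")
print(np.percentile(C[scr][:,2],[5,30,60,95]))
crop=np.hstack([cv2.resize(p[140:270,215:405],None,fx=4,fy=4,interpolation=cv2.INTER_CUBIC)])
cv2.imwrite("pics/crop.png",crop)
```

```text
board [0.5456 0.039  0.279  0.2004 0.898 ] [314. 206.] med z 0.065
chip [5.75400e-01 1.00900e-01 1.74000e-02 2.92000e-02 6.09903e+01] [290. 192.] med z 0.073
chip [0.5029 0.0917 0.0179 0.0206 1.2672] [293. 220.] med z 0.073
chip [6.47400e-01 8.06000e-02 1.86000e-02 2.56000e-02 4.69488e+01] [299. 164.] med z 0.073
chip [0.4453 0.0479 0.0126 0.0229 1.3176] [310. 243.] med z 0.073
grip [ 0.5698 -0.1252  0.0716  0.0255  6.2285] [379. 195.] med z 0.095
scraper all [ 0.5702 -0.1288  0.1425  0.0406  5.4828] [378. 198.] med z 0.038
mat [ 0.5552 -0.1216  0.1949  0.1052  0.282 ] [375. 206.] med z 0.065
tray rim [0.5388 0.2123 0.3252 0.1386 2.0755] [237. 209.] med z 0.038
[0.00615993 0.03436411 0.06958521 0.09765754]
```

View pics/crop.png

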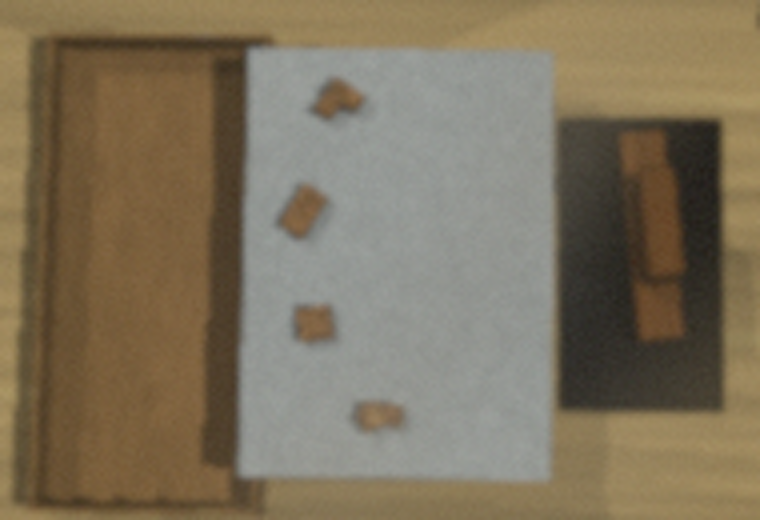

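The crop confirms the brown block on the black mat at about (660,230). I'll close the fingers partly so they clear the board edge, then move above it.

Call:
{"name": "send_rows", "arguments": {
  "motion": "0.45 0.0225 -0.0525 0 0 0 6.5; 0.45 0.0225 -0.0525 0 0 0 6.5; 0.45 0.0225 -0.0525 0 0 0 6.5; 0.45 0.0225 -0.0525 0 0 0 6.5; 0.45 0.0225 -0.0525 0 0 0 6.5",
  "force": 40
}}

```text
clock: 0.72
position: [0.392, 0.2948, 0.2921]
ee_rot: [0.17, -3.137, 0.0]
force: [0.9, -0.2, -0.4]
width: 0.562
gripper_force: 0.0
```

Call:
{"name": "send_rows", "arguments": {
  "motion": "0.45 0.0225 -0.0525 0 0 0 0; 0.45 0.0225 -0.0525 0 0 0 0; 0.45 0.0225 -0.0525 0 0 0 0; 0.45 0.0225 -0.0525 0 0 0 0; 0.45 0.0225 -0.0525 0 0 0 0"
}}

```text
clock: 1.35
position: [0.5044, 0.0325, 0.2922]
ee_rot: [0.164, -3.137, -0.0]
force: [1.0, 0.8, 0.6]
width: 0.552
gripper_force: 0.0
```

Call:
{"name": "send_rows", "arguments": {
  "motion": "0.45 0.0225 -0.0525 -0.02 0 0 0; 0.45 0.0225 -0.0525 -0.02 0 0 0; 0.45 0.021 -0.054 -0.02 0 0 0; 0.45 0 0 0 0 0 0; 0.45 0 0 0 0 0 0"
}}

```text
clock: 1.98
position: [0.5698, -0.1244, 0.2317]
ee_rot: [0.163, -3.136, -0.001]
force: [-0.0, 0.6, -0.5]
width: 0.551
gripper_force: 0.0
```

Call:
{"name": "send_rows", "arguments": {
  "motion": "0.45 0 -0.0005 -0.04 0 0 0; 0.45 0 0 -0.035 0 0 0; 0.45 0 0 -0.028 0 0 0; 0.45 0 0 -0.019 0 0 0; 0.45 0 0 0 0 0 0"
}}

```text
clock: 2.6
position: [0.5694, -0.1232, 0.1095]
ee_rot: [0.168, -3.135, -0.002]
force: [-0.6, 0.6, 0.1]
width: 0.551
gripper_force: 0.0
```

Call:
{"name": "send_rows", "arguments": {
  "motion": "0.8 0 0 0 0 0 0; 0.8 0 0 0 0 0 0; 0.8 0 0 0 0 0 0; 0.8 0 0 0 0 0 0; 0.8 0 0 0 0 0 0",
  "force": 40
}}

```text
clock: 3.22
position: [0.5704, -0.1253, 0.1109]
ee_rot: [-0.164, 3.136, -0.0]
force: [-0.7, 0.8, 6.4]
width: 0.255
gripper_force: 40.0
```

Gripped. Next I lift, turn to the board's heading and move over the board for stroke A.

Call:
{"name": "send_rows", "arguments": {
  "motion": "0.8 0 0 0.03 0 0 0; 0.8 0 0 0.045 0 0 0; 0.8 0 0 0.045 0 0 0; 0.8 0.01 0.03 0 0 0 -1.5; 0.8 0.01 0.04 0 0 0 -2"
}}

```text
clock: 3.85
position: [0.5902, -0.0558, 0.2309]
ee_rot: [-0.062, 3.14, -0.001]
force: [-0.6, 0.0, -2.3]
width: 0.259
gripper_force: 40.0
```

Call:
{"name": "send_rows", "arguments": {
  "motion": "0.8 0.01 0.04 0 0 0 -2; 0.8 0.01 0.035 -0.01 0 0 0; 0.8 0 0 -0.03 0 0 0; 0.8 0 0 0 0 0 0; 0.8 0 0 0 0 0 0"
}}

```text
clock: 4.47
position: [0.6101, 0.0188, 0.1909]
ee_rot: [-0.011, 3.142, -0.001]
force: [0.6, -0.0, -2.2]
width: 0.258
gripper_force: 40.0
```

Run:
```python
from h import *
p,d,m=grab("scene"); cv2.imwrite("pics/s1.png",cv2.resize(p[110:290,220:460],None,fx=3.2,fy=3.2,interpolation=cv2.INTER_CUBIC))
```

```text
(no output)
```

View pics/s1.png

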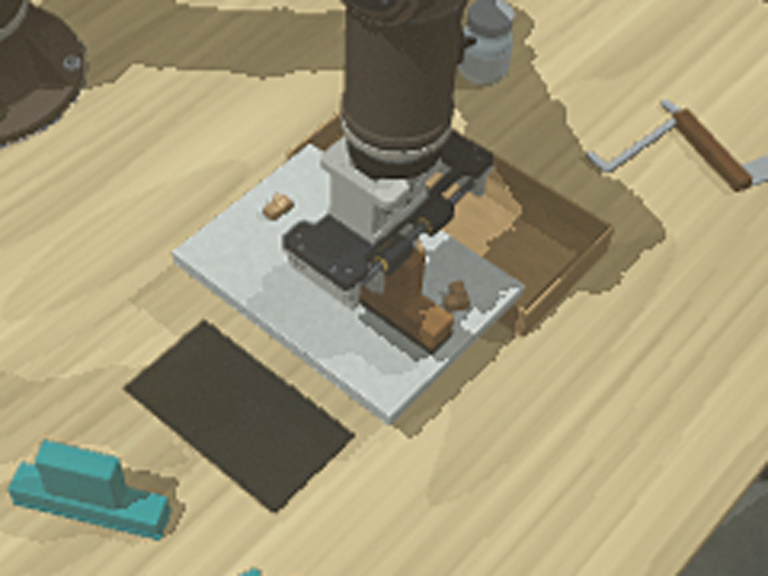

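The view shows the block held upright at (410,300) over the board, with a chip ahead of it at (457,295). I'll lower it until it just touches.

Call:
{"name": "send_rows", "arguments": {
  "motion": "0.8 0 0 -0.015 0 0 0; 0.8 0 0 -0.005 0 0 0; 0.8 0 0 -0.001 0 0 0; 0.8 0 0 0 0 0 0"
}}

```text
clock: 5.03
position: [0.6101, 0.0197, 0.1692]
ee_rot: [-0.013, 3.141, 0.0]
force: [0.8, -1.3, -2.4]
width: 0.257
gripper_force: 40.0
```

Call:
{"name": "send_rows", "arguments": {
  "motion": "0.8 0 0 -0.001 0 0 0; 0.8 0 0 0 0 0 0; 0.8 0 0 0 0 0 0"
}}

```text
clock: 5.4
position: [0.6103, 0.0197, 0.1689]
ee_rot: [-0.013, 3.141, 0.0]
force: [-2.6, 1.0, 5.4]
width: 0.256
gripper_force: 40.0
```

Call:
{"name": "send_rows", "arguments": {
  "motion": "0.8 0 0.01 0.0004 0 0 0; 0.8 0 0.012 0 0 0 0; 0.8 0 0.012 0 0 0 0; 0.8 0 0.012 0 0 0 0; 0.8 0 0.012 0 0 0 0"
}}

```text
clock: 6.02
position: [0.6103, 0.0782, 0.169]
ee_rot: [-0.013, 3.141, -0.001]
force: [0.0, -5.1, 4.7]
width: 0.258
gripper_force: 40.0
```

Call:
{"name": "send_rows", "arguments": {
  "motion": "0.8 0 0.01 0 0 0 0; 0.8 0 0.01 0 0 0 0; 0.8 0 0.008 0 0 0 0; 0.8 0 0.008 0 0 0 0; 0.8 0 0.008 0 0 0 0"
}}

```text
clock: 6.65
position: [0.6103, 0.1219, 0.169]
ee_rot: [-0.013, 3.141, -0.001]
force: [0.4, -5.0, 6.0]
width: 0.258
gripper_force: 40.0
```

Call:
{"name": "send_rows", "arguments": {
  "motion": "0.8 0 0.007 0 0 0 0; 0.8 0 0.006 0 0 0 0; 0.8 0 0 0 0 0 0; 0.8 0 0 0 0 0 0"
}}

```text
clock: 7.15
position: [0.6102, 0.1359, 0.169]
ee_rot: [-0.014, 3.141, 0.001]
force: [0.8, -1.6, 5.4]
width: 0.259
gripper_force: 40.0
```

Run:
```python
from h import *
p,d,m=grab("top"); a=cv2.resize(p[140:270,215:405],None,fx=2.1,fy=2.1)
q,d,m=grab("scene"); b=cv2.resize(q[110:290,220:460],None,fx=1.66,fy=1.66)
h=max(a.shape[0],b.shape[0]);a=cv2.copyMakeBorder(a,0,h-a.shape[0],0,0,0);b=cv2.copyMakeBorder(b,0,h-b.shape[0],0,0,0)
cv2.imwrite("pics/s2.png",np.hstack([a,b]))
```

```text
(no output)
```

View pics/s2.png

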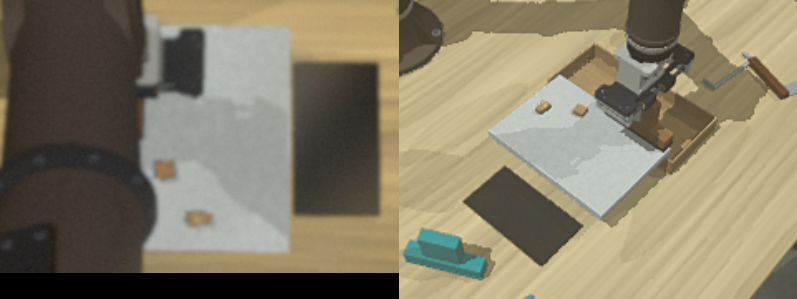

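Two chips remain on the board, at (164,170) and (199,217) in the left half. The other two have gone over the edge in front of the block. I'll lift and come round for stroke B.

Call:
{"name": "send_rows", "arguments": {
  "motion": "0.8 0 0 0.035 0 0 0; 0.8 -0.03 -0.03 0.005 0 0 0; 0.8 -0.035 -0.035 0 0 0 0; 0.8 -0.035 -0.035 0 0 0 0; 0.8 -0.035 -0.031 0 0 0 0"
}}

```text
clock: 7.88
position: [0.4735, 0.004, 0.2082]
ee_rot: [0.015, -3.141, -0.001]
force: [0.1, -0.1, -2.3]
width: 0.253
gripper_force: 40.0
```

Call:
{"name": "send_rows", "arguments": {
  "motion": "0.8 0 0 -0.02 0 0 0; 0.8 0 0 -0.015 0 0 0; 0.8 0 0 -0.004 0 0 0; 0.8 0 0 -0.001 0 0 0; 0.8 0 0 0 0 0 0"
}}

```text
clock: 8.5
position: [0.4745, 0.0048, 0.1688]
ee_rot: [0.015, -3.139, -0.001]
force: [-7.0, 0.6, 9.1]
width: 0.258
gripper_force: 40.0
```

Run:
```python
from h import *
q,d,m=grab("scene"); b=cv2.resize(q[110:290,220:460],None,fx=3.2,fy=3.2)
cv2.imwrite("pics/s3.png",b)
```

```text
(no output)
```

View pics/s3.png

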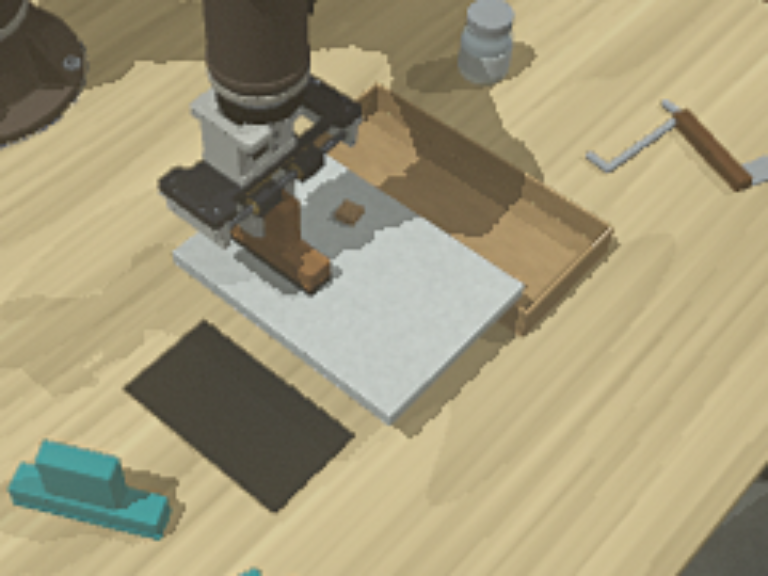

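The block is on the board at (290,260) with a chip ahead of it at (348,210). Stroke A left nothing on the right half. Now stroke B.

Call:
{"name": "send_rows", "arguments": {
  "motion": "0.8 0 0.01 0.0006 0 0 0; 0.8 0 0.012 0 0 0 0; 0.8 0 0.012 0 0 0 0; 0.8 0 0.012 0 0 0 0; 0.8 0 0.012 0 0 0 0"
}}

```text
clock: 9.18
position: [0.4751, 0.0628, 0.1692]
ee_rot: [0.014, -3.142, -0.0]
force: [0.1, 0.2, -2.3]
width: 0.259
gripper_force: 40.0
```

Call:
{"name": "send_rows", "arguments": {
  "motion": "0.8 0 0.012 0 0 0 0; 0.8 0 0.01 0 0 0 0; 0.8 0 0.01 0 0 0 0; 0.8 0 0.01 0 0 0 0; 0.8 0 0.008 0 0 0 0"
}}

```text
clock: 9.8
position: [0.4751, 0.1124, 0.1692]
ee_rot: [0.013, -3.142, -0.0]
force: [-0.7, -0.4, -1.0]
width: 0.258
gripper_force: 40.0
```

Call:
{"name": "send_rows", "arguments": {
  "motion": "0.8 0 0.008 0 0 0 0; 0.8 0 0.008 0 0 0 0; 0.8 0 0.007 0 0 0 0; 0.8 0 0 0 0 0 0; 0.8 0 0 0 0 0 0"
}}

```text
clock: 10.42
position: [0.4751, 0.1345, 0.1692]
ee_rot: [0.013, -3.141, 0.0]
force: [0.1, 0.8, -2.7]
width: 0.261
gripper_force: 40.0
```

Call:
{"name": "send_rows", "arguments": {
  "motion": "0.8 0 0 0.035 0 0 0; 0.8 0.01 -0.04 0.03 0 0 0; 0.8 0.015 -0.055 0 0 0 1.5; 0.8 0.015 -0.055 0 0 0 2; 0.8 0.015 -0.055 0 0 0 2"
}}

```text
clock: 11.05
position: [0.5302, -0.0723, 0.2345]
ee_rot: [-0.165, 3.137, 0.0]
force: [0.8, 1.4, -2.8]
width: 0.26
gripper_force: 40.0
```

Call:
{"name": "send_rows", "arguments": {
  "motion": "0.8 0.015 -0.05 0 0 0 0; 0.8 0.01 -0.001 0 0 0 0; 0.8 0 0 0 0 0 0; 0.8 0 0 0 0 0 0"
}}

```text
clock: 11.55
position: [0.5546, -0.1197, 0.234]
ee_rot: [0.167, -3.136, -0.001]
force: [-0.4, 0.2, -1.0]
width: 0.261
gripper_force: 40.0
```

Run:
```python
from h import *
p,d,m=grab("top"); a=cv2.resize(p[135:285,215:405],None,fx=4,fy=4,interpolation=cv2.INTER_CUBIC)
cv2.imwrite("pics/s4.png",a)
```

```text
(no output)
```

View pics/s4.png

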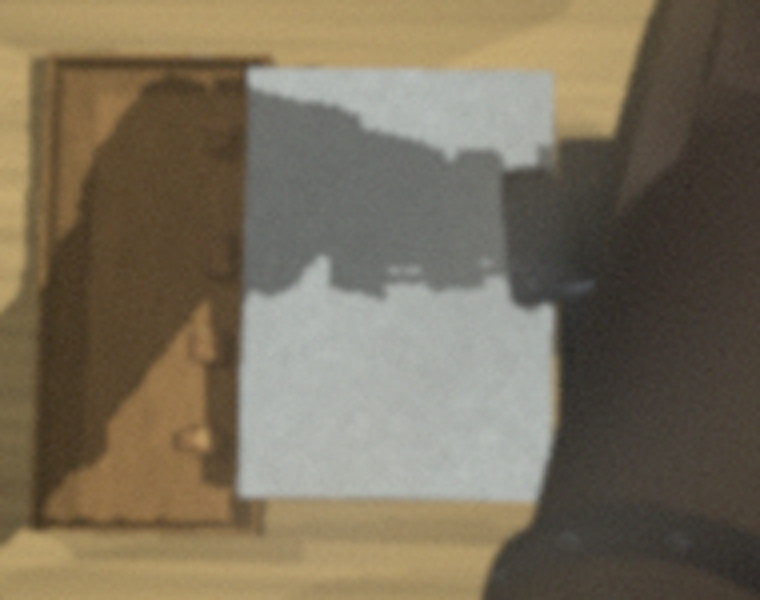

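All four chips lie in the tray, at (225,135), (222,260), (203,345) and (195,438), two in each half. The board is clear and the tray hasn't moved. Now I'll stand the block on the mat.

Call:
{"name": "send_rows", "arguments": {
  "motion": "0.8 0 -0.004 -0.045 0 0 0; 0.8 0 0 -0.04 0 0 0; 0.8 0 0 -0.025 0 0 0; 0.8 0 0 -0.01 0 0 0; 0.8 0 0 -0.002 0 0 0"
}}

```text
clock: 12.22
position: [0.5551, -0.1247, 0.1123]
ee_rot: [0.165, -3.137, -0.0]
force: [-0.6, 0.2, -1.6]
width: 0.263
gripper_force: 40.0
```

Call:
{"name": "send_rows", "arguments": {
  "motion": "0.8 0 0 -0.001 0 0 0; 0.8 0 0 0 0 0 0; 0.8 0 0 0 0 0 0"
}}

```text
clock: 12.6
position: [0.5554, -0.1253, 0.1118]
ee_rot: [-0.164, 3.136, -0.0]
force: [-0.9, 0.4, -1.3]
width: 0.261
gripper_force: 40.0
```

Call:
{"name": "send_rows", "arguments": {
  "motion": "0.8 0 0 -0.001 0 0 0; 0.8 0 0 0 0 0 0; 0.8 0 0 0 0 0 0"
}}

```text
clock: 12.98
position: [0.5554, -0.1253, 0.1109]
ee_rot: [-0.164, 3.136, 0.0]
force: [-0.2, 0.9, 4.7]
width: 0.258
gripper_force: 40.0
```

Contact made, so I'll release to a partial opening and retreat upward.

Call:
{"name": "send_rows", "arguments": {
  "motion": "0.45 0 0 0 0 0 0; 0.45 0 0 0 0 0 0; 0.45 0 0 0 0 0 0; 0.45 0 0 0 0 0 0"
}}

```text
clock: 13.48
position: [0.555, -0.1252, 0.1102]
ee_rot: [0.164, -3.137, -0.0]
force: [-0.1, 0.3, -0.2]
width: 0.546
gripper_force: 0.0
```

Call:
{"name": "send_rows", "arguments": {
  "motion": "0.45 0 0 0.02 0 0 0; 0.45 0 0 0.03 0 0 0; 0.45 0 0 0.04 0 0 0; 0.45 0 0 0.05 0 0 0; 0.45 0 0 0.05 0 0 0"
}}

```text
clock: 14.1
position: [0.5547, -0.1252, 0.3017]
ee_rot: [0.164, -3.137, -0.0]
force: [1.2, 0.2, 0.6]
width: 0.546
gripper_force: 0.0
```

Call:
{"name": "send_rows", "arguments": {
  "motion": "0.45 -0.05 0 0.02 0 0 0; 0.45 -0.05 0 0 0 0 0; 0.45 -0.05 0 0 0 0 0; 0.45 0 0 0 0 0 0; 0.45 0 0 0 0 0 0"
}}

```text
clock: 14.72
position: [0.4056, -0.1252, 0.3206]
ee_rot: [-0.164, 3.136, 0.0]
force: [-0.1, 0.5, 0.5]
width: 0.549
gripper_force: 0.0
```

Run:
```python
from h import *
q,d,m=grab("scene"); b=cv2.resize(q[90:300,200:480],None,fx=2.8,fy=2.8)
cv2.imwrite("pics/s5.png",b)
```

```text
(no output)
```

View pics/s5.png

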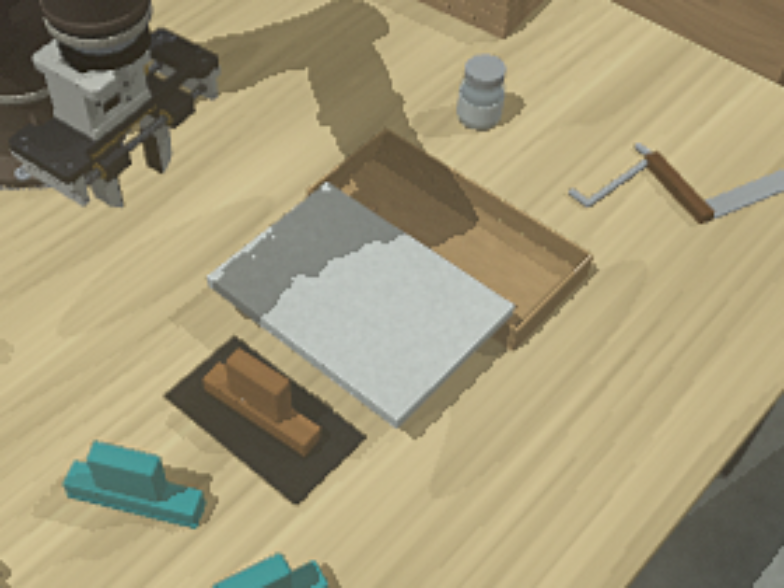

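The block stands upright and free on the mat at (262,395). The board is clear, the tray is in place, and the gripper is clear of everything.

```bash
python3 -c "
from cell import arm
print(arm.sign_off())"
```

```text
the job is handed in; nothing more can be done
None
```

Job handed in at about 15 s: all four chips were wiped into the tray with the block, two in each half; the tray stayed in place, the block stands upright and released on its mat, and the jar, screwdriver and pull were not touched.

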